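# Bring the carving bench on line: power, dust extraction, then air

## Task

Get the carving bench ready for the air hammer, by pressing only: first switch the red rocker on the grey socket box on by pushing its raised half down, next press the green key of the yellow dust-extractor remote fully down and let it come up again, and last push the blue mushroom knob of the air valve fully in. Press the remote where it lies: do not pick it up or shove it about, and do not press its red key. Leave the hand tools and the tin of chisels where they are.

Things in the scene. Friction and masses are not known exactly. Their poses are not given: they have to be found in the camera images.
- power_box: Grey socket box screwed to the bench, 86 (x) x 170 (y) x 45 mm high, two round white sockets and, near its -y end, a red rocker switch. Its -x side faces the robot, turned up to 30 degrees either way. Origin: centre of its underside, z up.
- power_rocker (a joint): Red two-position rocker, 40 x 26 mm, in rad: 0 = off, 0.42 = on. Tips about an axis along the box's y, 55 mm to the -y side of its origin. Off, its -x half is raised (outer edge 14 mm above the box top) and its +x half level, 6 mm above the box top. Pressing the outer part of the raised half level (about 5 N, 8 mm of travel) turns it on; it stays where it is left.
- rocker_raised (a point): Point on the face of the rocker's -x half (raised when off), 14 mm out from the middle of the rocker, which is the place to press; off, 11.7 mm above the box top, on, 6 mm above it. A white tick marks this half. Moves with the rocker.
- remote: Yellow radio remote of the dust extractor lying loose on the bench, keys up: 134 (x) x 60 (y) mm, case top 26 mm above its underside, black rubber ends up to 28 mm, short black aerial stub (22 mm) at its +x end. 0.25 kg. Origin: centre of its underside, x along its length; its heading is arbitrary.
- key_on (a joint): Green round key of the remote, 21 mm across, 26 mm from the remote's origin towards its +x (aerial) end, in m: 0 = up, 0.004 = fully down. Springs back; starts to move at about 1.7 N, about 4 N fully down. It stands 7 mm proud of the case when up, 3 mm when down.
- key_on_top (a point): Centre of the green key's top face, 33 mm above the bench when up.
- key_off (a joint): Red round key of the remote, the same as the green one but 26 mm towards the -x end: 0 = up, 0.004 = fully down. Not to be pressed.
- key_off_top (a point): Centre of the red key's top face.
- air_station: Air station screwed to the bench: base plate 100 (x) x 210 (y) mm, aluminium manifold 46 mm high, three couplers sticking out 56 mm on the -x side, red filter regulator with gauge and amber bowl near the +y end (192 mm high, y = 38 to 87 mm), push-pull valve with blue mushroom knob near the -y end. Origin: centre of its underside; its -x side faces the robot within 25 degrees.
- air_valve (a joint): Blue mushroom knob, 40 mm across, of the push-pull air valve, slides straight down, in m: 0 = out (shut), 0.010 = fully in (open). About 5 N moves it; it stays where it is left.
- air_knob_top (a point): Centre of the knob's top, 10 mm in x and -72 mm in y from the station's origin, 108 mm above the bench when out, 98 mm when in. Moves with the knob.
- chisel: Stone chisel lying flat, blue sleeve, 140 mm long, 9 mm thick; lies beside the remote. Leave alone. Origin: on its underside, near its middle.
- mallet: Steel-headed carving hammer lying flat, wooden handle, 270 mm long, 42 mm high. Leave alone. Origin: on its underside, near its middle.
- air_hammer: Hand-held pneumatic carving hammer lying flat, about 240 mm long, 35 mm high. Leave alone. Origin: on its underside, near its middle.
- try_square: Try square lying flat, steel blade 170 mm and dark wooden stock 120 mm, 16 mm high. Leave alone. Origin: on its underside, under the middle of the blade.
- brush: Dusting brush lying flat, 200 mm long, 20 mm high. Leave alone. Origin: on its underside, where the wooden handle meets the steel ferrule.
- chisel_tin: Open steel tin of chisels, 72 mm across, 100 mm high, chisels to 185 mm. Leave alone. Origin: on its underside, near its middle.
Mind the look-alikes: they are no part of the job. What is shaped like the power_box but purple is not meant.

How it is judged (in metres and radians):
On the way, in this order (a step that is already met when the one before it is completed fails the run):
1. the red rocker is switched on (value of joint power_rocker above 0.34 rad), for 0.1 s.
2. the green key of the remote is pressed fully down by the fingers (value of joint key_on above 0.003 m and contact force between the fingers and remote above 0.5 N), for 0.1 s.
3. the blue air knob is pushed fully in (value of joint air_valve above 0.0085 m), for 0.1 s.
At the end, for the whole second after the job is handed in: The rocker is on (above 0.34 of 0.42 rad), the air knob is in (above 8.5 of 10 mm), both keys of the remote are up (within 1 mm), and the remote lies flat and still on the bench (value of joint power_rocker above 0.34 rad and value of joint air_valve above 0.0085 m and value of joint each of key_on, key_off below 0.001 m and angle between remote's own z axis and vertical below 0.1 rad and linear speed of remote below 0.02 m/s); the robot touches nothing.
It fails at once if the green key or the air knob is pressed before the power is on (value of joint power_rocker below 0.3 rad and (value of joint key_on above 0.002 m or value of joint air_valve above 0.006 m)).
It fails at once if the red key is pressed (2 mm) (value of joint key_off above 0.002 m).
It fails at once if the remote is picked up or tipped (raised 12 mm or tilted 0.25 rad) (height (world z) of remote above 0.012 m or angle between remote's own z axis and vertical above 0.25 rad).
It fails at once if the remote is shoved more than 30 mm (distance of remote from where it was at the start of the episode above 0.03 m).
It fails at once if a tool or the tin is moved more than 20 mm (distance of any of chisel, mallet, air_hammer, try_square, brush, chisel_tin from where it was at the start of the episode above 0.02 m).
It also fails if it takes over 56 s, if anything falls off the work surface, if the arm or the gripper's body presses on something with over 40 N, if the wrist force passes 120 N, or if a joint passes its speed limit or range.

## Robot

A 6-joint arm with a two-finger parallel gripper is mounted at the origin on the work surface. World frame = base frame: x ahead of the robot, y to its left, z up, the work surface at z = 0. Lengths are in mm, angles in rad, forces in N, time in s.
With the tool pointing down it reaches from about 325 to 1000 mm from the base axis. Payload 5.1 kg.
Tool frame: the origin (TCP) lies on the centre line of the jaws, within the pads' length; the fingertips stand env.tip_reach ahead of it and the grasp point (between the pads) lies 3 mm ahead of it (env.tip_reach is the distance from the TCP to the fingertips, in mm); z points along the fingers, y is the line along which they close (so a half turn about z gives the same grasp; the last joint's range is limited). The gripper opens to 85 mm and grips with 20 to 120 N. Pads are 22 mm wide; open, the fingers measure 114 mm over their backs; the gripper's body (76 mm by 85 mm) begins 54 mm behind the grasp point. The pads swing forward as they close: fully open they stand 13 mm farther back than shut.
Start: joints at [-1.185, 0.124, 1.65, -0, 1.367, -0.083], TCP at [293.648, -579.876, 253.322] pointing down, gripper open.
Joint ranges: [-2.61, 2.61], [-1.02, 2.33], [0.03, 2.71], [-1.35, 4.49], [0.32, 2.68], [-2.91, 2.91]. Speed limits (rad/s): [2.57, 2.57, 3.14, 3.14, 3.14, 3.14].

## Interface

Orientations are given as a unit quaternion [x, y, z, w].
In Python, from bench import env, vision, finish_job gives the robot as it stands.
- The arm moves only by the tool step_arm, never from a script. Its argument "series" is one flat list of numbers, 4 for each row, row after row: the shift along the tool's x, y, z in cm, then the turn about the tool's z in degrees. A call has 1 to 12 rows; each row shifts and turns the commanded pose from where the row before left it, along the tool's axes as they then stand; what a row does not reach is not made up. A row lasts 1/12 s, in which the tool goes at most 41.7 mm and 7.16 degrees, less where a joint would pass 70% of its speed; a pose out of reach is approached as far as the arm can. A call is refused whole if a number of a shift passes 4.17 or a number of a turn 7.16, either way. A call with a gripper value outside its range is refused whole. "fingers" is the closure in counts, from 0 (fully open) to 255 (shut), set as the call begins (left out, the last holds). The fingers move at their own pace and stop on an object; "squeeze" is the grip in N (left out, the last holds). Time passes only in rows, so rows that do not move let the fingers close. It gives the time, the measured TCP pose, the force, the opening and the grip force at its end, in the units of the state.
- env.observe(): the state, without advancing time (a new reading comes with each control period).
- vision.capture(name): name is "scene" or "top"; returns a dict with "color" (480x640x3 uint8, red, green, blue), "z_map" (480x640 float32, mm along the optical axis (not along the pixel's ray), 0 where there is no reading), "camera_matrix" (3x3 intrinsics, pixels), "k1" (the pictures are not rectified: a ray, as slopes to the right and down, at radius r is drawn at 1 + k1 r^2 times it, then the intrinsics apply), "eye" and "rotation" of the camera in the world. Camera axes: x right, y down, z forward; pixel columns grow to the right and rows downward; lengths in mm; the calibration is good to about 2 mm. A picture is of the moment at which its call begins.
- finish_job(): hands the job in; it is judged then, once.
The state is a dict: "t": time; "joint_positions": joint angles; "qvel": joint speeds; "effort": joint torques, N m; "position": TCP position; "ee_rot": TCP orientation; "contact_force": force on the tool from outside, world axes, zero at the start; "torque": the same for the moment, N m; "gripper_width": finger opening in mm; "grip_force": force on a finger pad.
Only numpy, scipy, OpenCV 4.12 (cv2) and the standard library are available. Lean on these libraries where they do the work, as an engineer would, in place of code of your own. Each camera call takes 0.05 s, during which the arm holds its last target. There are 200 camera calls.

## Working session

There is one attempt and no reset: what is moved stays moved. The work goes in short steps, Python scripts to look and compute and a tool call to move; the robot and the scene stay as the last step left them, time stands still between calls to the robot, and variables do not carry over. Pictures are saved under pics/ and viewed, at most 10 in all, crops included, and the job is handed in when it is done.

Besides the shell and the picture viewer there is one more tool, called after ">>>" as name(argument=value, ...) on one line, values as JSON. step_arm: Moves the arm, as the interface text tells. Its arguments: {"type":"object","properties":{"series":{"type":"array"},"fingers":{"type":"number"},"squeeze":{"type":"number"}},"required":["series"]}

```bash
mkdir -p pics; ls; cat > h.py <<'E'
import numpy as np, cv2
from bench import env, vision, finish_job
def cap(n,f=None):
    c=vision.capture(n)
    if f: cv2.imwrite(f,c["color"][:,:,::-1])
    return c
def ray(c,u,v):
    K=np.array(c["camera_matrix"]);k=float(c["k1"])
    d=cv2.undistortPoints(np.array([[[u,v]]],float),K,np.array([k,0,0,0,0.]))[0,0]
    return np.array(c["eye"],float),np.array(c["rotation"])@np.array([d[0],d[1],1.])
def plane(c,u,v,z):
    e,d=ray(c,u,v); return e+d*(z-e[2])/d[2]
def depth(c,u,v):
    e,d=ray(c,u,v); return e+d*float(c["z_map"][int(round(v)),int(round(u))])
E
python3 - <<'E'
from h import *
for n in("scene","top"):
    c=cap(n,f"pics/{n}0.png"); print(n,c["eye"],c["rotation"],c["camera_matrix"],c["k1"])
print(env.observe(),env.tip_reach)
E
```

```text
pics
scene [1314.20846377 -588.60639371  786.03961721] [ 0.78033911  0.42634522 -0.21316837 -0.40479609] [[526.76864767   0.         322.11474998]
 [  0.         526.76864767 237.393802  ]
 [  0.           0.           1.        ]] -0.04053554520578004
top [ 442.82351043  -69.83717041 1058.84421265] [ 0.71568783 -0.69699752  0.02936399 -0.03351346] [[433.36203494   0.         313.5487274 ]
 [  0.         433.36203494 238.02481185]
 [  0.           0.           1.        ]] -0.04868764406054474
{'t': 0.1, 'joint_positions': array([-1.18459826e+00,  1.24451024e-01,  1.65153753e+00,  3.56535423e-05,
        1.36750120e+00, -8.25689571e-02]), 'qvel': array([ 1.13640566e-03, -2.21998227e-03, -3.06165536e-03, -5.01302530e-05,
        1.66004698e-03, -1.02589641e-04]), 'effort': array([ 4.47222392e-04, -4.24931681e+01, -3.66652679e+01, -1.29108935e-04,
        3.99331504e-03, -5.29047153e-07]), 'position': array([ 293.46885861, -579.40858055,  252.16864095]), 'ee_rot': array([ 9.72658103e-01,  2.32239777e-01, -1.26195816e-04, -9.40280646e-04]), 'contact_force': array([ 0.19972376, -0.07807909, -0.11970375]), 'torque': array([ 0.02285426, -0.01145685, -0.02971415]), 'grip_force': 0.0, 'gripper_width': 85.50640362134563} 22.0
```

Rotation is a quaternion.

```bash
sed -i 's/np.array(c\["rotation"\])@/Rotation.from_quat(c["rotation"]).as_matrix()@/; 1a from scipy.spatial.transform import Rotation' h.py
```

```text
(no output)
```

View pics/top0.png

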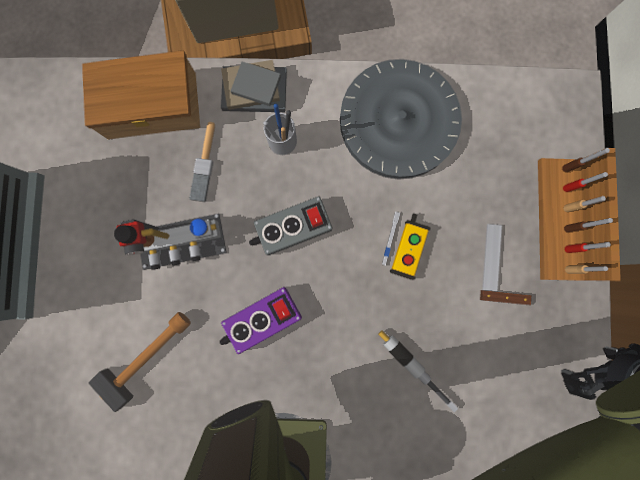

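View pics/scene0.png

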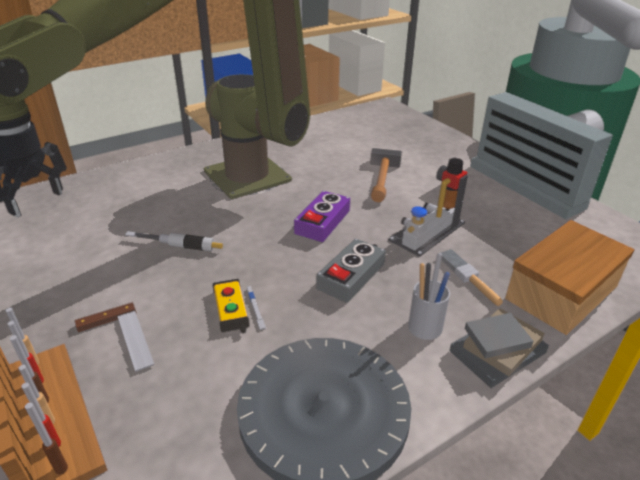

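Top view: the rockers are red on the grey box at (315,216), which is wanted, and on the purple box at (282,309), which is the decoy. The remote is yellow at (410,249), green key (414,239), red key (408,260). The red key is also a decoy. The blue knob is at (199,227); the blue chisel sleeve (388,250) and blue tool handle (277,120) could be taken for it. In the scene view the same things are at: grey-box rocker (340,272), green key (231,308), knob (419,212).

```bash
cat > m.py <<'E'
from h import *
def blob(c,lo,hi,near,r):
    h=cv2.cvtColor(c["color"],cv2.COLOR_RGB2HSV); m=cv2.inRange(h,lo,hi)
    if lo[0]==0: m|=cv2.inRange(h,(172,lo[1],lo[2]),(180,255,255))
    w=np.zeros_like(m); cv2.circle(w,near,r,255,-1); m&=w
    n,l,s,ce=cv2.connectedComponentsWithStats(m); k=1+np.argmax(s[1:,4])
    return ce[k],s[k,4],(l==k).astype(np.uint8)
R=((0,150,60),(8,255,255));G=((45,120,50),(85,255,255));B=((100,120,50),(125,255,255));Y=((20,150,80),(34,255,255))
def tri(a,b):
    (e,d),(f,g)=a,b; d=d/np.linalg.norm(d);g=g/np.linalg.norm(g)
    s=np.linalg.lstsq(np.c_[d,-g],f-e,rcond=None)[0]; p,q=e+s[0]*d,f+s[1]*g
    return (p+q)/2,np.linalg.norm(p-q)
if __name__=="__main__":
    T=cap("top");S=cap("scene")
    for n,col,t,s,r,z in(("rocker",R,(315,216),(340,272),22,52),("green",G,(414,239),(231,308),14,33),("redkey",R,(408,260),(228,292),14,33),("knob",B,(199,227),(419,212),16,108)):
        a,na,m=blob(T,*col,t,r);b,nb,_=blob(S,*col,s,r)
        print(n,a.round(1),na,b.round(1),nb,"plane",plane(T,*a,z).round(1),plane(S,*b,z).round(1),"tri",*[np.round(x,1) for x in tri(ray(T,*a),ray(S,*b))],"dep",depth(T,*a).round(1))
        if n=="rocker":
            q=cv2.boxPoints(cv2.minAreaRect(cv2.findContours(m,0,1)[0][0]))
            for p in q: print("  corner",p.round(1),plane(T,*p,52).round(1),depth(T,*p).round(1))
    # box top: pixels by height 45 near box
    P=[]
    for v in range(190,262):
        for u in range(248,338):
            p=depth(T,u,v)
            if 38<p[2]<52:P.append(p)
    P=np.array(P); rr=cv2.minAreaRect(P[:,:2].astype(np.float32)); print("box",len(P),P[:,2].mean(),rr,cv2.boxPoints(rr))
    cv2.imwrite("pics/crop1.png",cv2.resize(np.hstack([T["color"][180:270,240:340],T["color"][200:290,360:460]])[:,:,::-1],None,fx=4,fy=4,interpolation=2))
E
python3 m.py
```

```text
rocker [314.3 216.4] 190 [338.5 271.9] 182 plane [583.4 -63.2  52. ] [586.6 -61.1  52. ] tri [584.5 -61.7  50.7] 3.5 dep [583.8 -63.2  49.2]
  corner [305.9 210.2] [597.5 -43.   52. ] [598.5 -42.9  45.4]
  corner [316.1 206.2] [607.8 -66.6  52. ] [609.3 -66.6  42.9]
  corner [322.8 222.9] [568.6 -83.3  52. ] [569.4 -83.4  45.8]
  corner [312.6 227. ] [558.4 -59.8  52. ] [558.8 -59.7  48.4]
green [414.2 238.8] 63 [230.8 306.2] 52 plane [ 538.6 -302.2   33. ] [ 541.5 -300.4   33. ] tri [ 539.4 -301.1   31.9] 2.9 dep [ 538.7 -302.4   32.1]
redkey [407.9 259.6] 65 [227.4 290.8] 55 plane [ 488.9 -287.5   33. ] [ 493.5 -286.1   33. ] tri [ 489.8 -286.5   30.5] 3.4 dep [ 488.9 -287.9   31.3]
knob [198.  226.8] 226 [419.1 211.2] 117 plane [545.9 193.8 108. ] [556.5 191.7 108. ] tri [547.9 197.7 100.8] 4.2 dep [546.3 194.8 104.3]
box 2466 45.47766635871558 ((562.28173828125, -11.764739990234375), (86.51313781738281, 170.0430908203125), 22.88398551940918) [[ 489.3677    49.74408]
 [ 555.4917  -106.91562]
 [ 635.1958   -73.27356]
 [ 569.0718    83.38614]]
```

View pics/crop1.png

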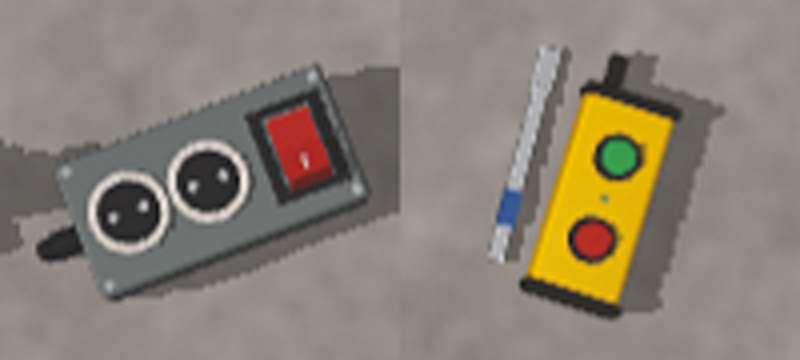

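The crop confirms the grey box: its rocker has a white tick on the raised half facing the robot. On the remote, the green key is towards the aerial. The box measures 86.5 x 170 mm at a height of 45.5, and the keys are 51.9 mm apart, so all the sizes fit.

```bash
cat > d.py <<'E'
import sys; from h import *
P=dict(rock=(570.3,-68.1,57),green=(539.2,-302,33),knob=(546.8,195,108))
s=env.observe(); t=np.array(P[sys.argv[1]]); R=Rotation.from_quat(s["ee_rot"]).as_matrix()
d=R.T@(t+[0,0,env.tip_reach]-s["position"]); print("t",s["t"],"tool cm to tip contact",(d/10).round(2),"tool x heading",np.degrees(np.arctan2(R[1,0],R[0,0])).round(1),"tip",(s["position"]-[0,0,env.tip_reach]).round(1),"F",s["contact_force"].round(1),"w",s["gripper_width"], env.tip_reach)
E
python3 d.py rock
```

```text
t 0.2 tool cm to tip contact [ 47.8 -33.1  17.4] tool x heading 26.9 tip [ 293.5 -579.5  230.5] F [ 0.2 -0.3  0.2] w 85.65765489574774 22.0
```

>>> step_arm(series=[0,0,0,2,0,0,0,2,0,0,0,0,0,0,0,0,0,0,0,0,0,0,0,0,0,0,0,0,0,0,0,0], fingers=255, squeeze=40)

```text
t: 0.87
position: [293.7, -579.9, 253.3]
ee_rot: [0.98, 0.198, -0.0, -0.0]
contact_force: [-0.2, 0.7, -0.5]
gripper_width: -0.2
grip_force: 0.0
```

```bash
python3 d.py rock
```

```text
t 0.8667 tool cm to tip contact [ 45.38 -36.4   17.43] tool x heading 22.9 tip [ 293.7 -579.9  231.3] F [-0.2  0.7 -0.5] w -0.21236359594309254 22.0
```

>>> step_arm(series=[1.4,-1.1,0,0,2.8,-2.25,0,0,2.8,-2.25,0,0,2.8,-2.25,0,0,2.8,-2.25,0,0,2.8,-2.25,0,0,2.8,-2.25,0,0,2.8,-2.25,0,0,2.8,-2.25,0,0,2.8,-2.25,0,0,2.8,-2.25,0,0,2.8,-2.25,0,0])

```text
t: 1.87
position: [490.3, -214.0, 253.6]
ee_rot: [0.98, 0.198, 0.0, 0.0]
contact_force: [1.0, -0.6, 0.7]
gripper_width: 0.3
grip_force: 0.0
```

>>> step_arm(series=[2.8,-2.25,0,0,2.8,-2.25,0,0,2.6,-2.1,1,0,2.2,-1.8,2,0,1.6,-1.2,3,0,0.6,-0.6,3,0,0,0,3,0,0,0,2,0,0,0,0,0,0,0,0,0,0,0,0,0])

```text
t: 2.78
position: [567.3, -73.6, 115.1]
ee_rot: [0.98, 0.198, 0.001, 0.0]
contact_force: [-0.0, -0.9, 1.0]
gripper_width: -0.6
grip_force: 0.0
```

```bash
python3 d.py rock
```

```text
t 2.7833 tool cm to tip contact [ 0.48 -0.39  3.61] tool x heading 22.9 tip [567.3 -73.6  93.1] F [-0.  -0.9  1. ] w -0.5837352364468101 22.0
```

>>> step_arm(series=[0.5,-0.4,0.8,0,0,0,0.8,0,0,0,0.6,0,0,0,0.6,0,0,0,0.3,0,0,0,0.3,0,0,0,0.2,0,0,0,0.2,0,0,0,0.2,0,0,0,0.1,0,0,0,0,0])

```text
t: 3.7
position: [569.6, -68.2, 72.5]
ee_rot: [0.98, 0.198, 0.0, 0.0]
contact_force: [-2.5, -1.3, 2.7]
gripper_width: 0.2
grip_force: 1.6
```

```bash
python3 d.py rock
```

```text
t 3.7 tool cm to tip contact [ 0.07  0.01 -0.65] tool x heading 22.9 tip [569.6 -68.2  50.5] F [-2.5 -1.3  2.7] w 0.20336723880731128 22.0
```

>>> step_arm(series=[0,0,0.1,0,0,0,0.1,0,0,0,0,0,0,0,0,0])

```text
t: 4.03
position: [569.7, -68.3, 72.3]
ee_rot: [0.98, 0.198, -0.0, 0.0]
contact_force: [-7.6, -0.6, 13.5]
gripper_width: -0.1
grip_force: 6.9
```

>>> step_arm(series=[0,0,-0.5,0,0,0,-1.5,0,0,0,-3,0,0,0,-3,0,0,0,-3,0,0,0,-2,0,0,0,0,0,0,0,0,0])

```text
t: 4.7
position: [570.5, -68.0, 201.6]
ee_rot: [0.98, 0.198, 0.002, 0.001]
contact_force: [-1.0, 0.6, 0.1]
gripper_width: -0.1
grip_force: 0.0
```

```bash
python3 d.py green; python3 - <<'E'
from h import *
c=cap("scene"); s=c["color"][225:315,280:400]
t=cap("top")["color"][170:260,270:390]
cv2.imwrite("pics/crop2.png",cv2.resize(np.hstack([s,t])[:,:,::-1],None,fx=3,fy=3,interpolation=2))
E
```

```text
t 4.7 tool cm to tip contact [-12.02  20.32  14.65] tool x heading 22.9 tip [570.5 -68.  179.6] F [-1.   0.6  0.1] w -0.05500127401189196 22.0
```

View pics/crop2.png

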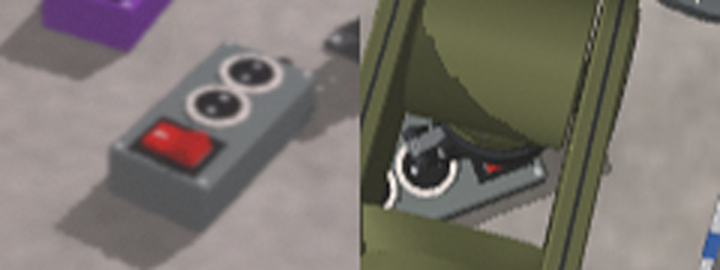

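Scene crop: the +x half of the grey box's rocker, at (200,145), now seems to stand raised. I'll confirm it with depth once the arm is clear, and move towards the remote meanwhile.

>>> step_arm(series=[-0.7,1.2,0,0,-1.4,2.4,0,0,-1.6,2.7,0,0,-1.6,2.7,0,0,-1.6,2.7,0,0,-1.6,2.7,1,0,-1.6,2.7,2,0,-1.2,2,2,0,-0.5,0.8,2,0,-0.2,0.4,2,0,0,0,1,0,0,0,0,0])

```text
t: 5.8
position: [534.8, -300.7, 95.3]
ee_rot: [0.98, 0.198, -0.003, -0.003]
contact_force: [-0.4, 1.4, -0.3]
gripper_width: -0.1
grip_force: 0.0
```

```bash
python3 d.py green; python3 - <<'E'
from h import *
for n in("top","scene"):
    c=cap(n); R=Rotation.from_quat(c["rotation"]).as_matrix();K=c["camera_matrix"]
    for s in(-17,-14,-8,8,14,17):
        r=[]
        for yy in(-6,-3,0,3,6):
            p=np.array([583.7+s*.921-yy*.389,-62.4+s*.389+yy*.921,52]); q=R.T@(p-c["eye"])
            u,v=cv2.projectPoints(q.reshape(1,3),np.zeros(3),np.zeros(3),K,np.array([c["k1"],0,0,0]))[0].ravel()
            r.append(depth(c,u,v)[2])
        print(n,s,np.median(r).round(1))
E
```

```text
t 5.8 tool cm to tip contact [0.37 0.32 4.03] tool x heading 22.8 tip [ 534.8 -300.7   73.3] F [-0.4  1.4 -0.3] w -0.13668810709827314 22.0
top -17 49.6
top -14 50.5
top -8 49.7
top 8 55.0
top 14 56.7
top 17 57.1
scene -17 51.3
scene -14 49.2
scene -8 49.3
scene 8 54.2
scene 14 57.2
scene 17 56.9
```

The rocker is on: its -x half is level at 50 mm and its +x half is raised to 57 mm. Now the green key, first to just above it.

>>> step_arm(series=[0.3,0.2,0.8,0,0,0,0.8,0,0,0,0.8,0,0,0,0.6,0,0,0,0,0,0,0,0,0])

```text
t: 6.4
position: [540.9, -302.0, 69.6]
ee_rot: [0.98, 0.198, -0.0, -0.0]
contact_force: [-0.6, -0.1, 0.5]
gripper_width: 0.3
grip_force: 0.0
```

```bash
python3 d.py green
```

```text
t 6.4 tool cm to tip contact [-0.16 -0.06  1.46] tool x heading 22.9 tip [ 540.9 -302.    47.6] F [-0.6 -0.1  0.5] w 0.2687615139232212 22.0
```

>>> step_arm(series=[-0.15,0,0.4,0,0,0,0.4,0,0,0,0.4,0,0,0,0.2,0,0,0,0.1,0,0,0,0.1,0,0,0,0.1,0,0,0,0.1,0,0,0,0.1,0,0,0,0,0,0,0,0,0])

```text
t: 7.32
position: [539.9, -303.0, 51.5]
ee_rot: [0.98, 0.198, -0.0, -0.0]
contact_force: [-2.2, 1.2, 2.7]
gripper_width: 0.1
grip_force: 1.7
```

```bash
python3 d.py green
```

```text
t 7.3167 tool cm to tip contact [-0.03 -0.12 -0.35] tool x heading 22.9 tip [ 539.9 -303.    29.5] F [-2.2  1.2  2.7] w 0.12690482184721763 22.0
```

Nearly at the bottom. I'll push on until the force shows the stop.

>>> step_arm(series=[0,0,0.1,0,0,0,0.1,0,0,0,0,0,0,0,0,0,0,0,0,0])

```text
t: 7.73
position: [540.1, -303.1, 50.9]
ee_rot: [0.98, 0.198, -0.0, -0.0]
contact_force: [-5.1, 3.9, 11.4]
gripper_width: -0.1
grip_force: 5.6
```

```bash
python3 d.py green
```

```text
t 7.7333 tool cm to tip contact [-0.04 -0.13 -0.41] tool x heading 22.9 tip [ 540.1 -303.1   28.9] F [-5.1  3.9 11.4] w -0.056864606562485966 22.0
```

The key bottomed at 28.9 mm with 11 N. Lift and move on to the knob.

>>> step_arm(series=[0,0,-0.5,0,0,0,-1.5,0,0,0,-3,0,0,0,-3.5,0,0,0,-3.5,0,0,0,-3.5,0,0,0,-1.5,0,0,0,0,0,0,0,0,0])

```text
t: 8.48
position: [540.5, -303.3, 220.2]
ee_rot: [0.98, 0.198, 0.001, 0.001]
contact_force: [-0.7, -0.4, -0.7]
gripper_width: 0.0
grip_force: 0.0
```

```bash
python3 d.py knob; python3 - <<'E'
from m import *
for n,a,b in(("top",(414,239),(408,260)),("scene",(231,308),(228,292))):
    c=cap(n)
    for k,col in((a,G),(b,R)):
        p,q,_=blob(c,*col,k,14); print(n,p.round(1),q,plane(c,*p,33).round(1),depth(c,*p).round(1))
E
```

```text
t 8.4833 tool cm to tip contact [ 19.92 -45.7    8.95] tool x heading 22.9 tip [ 540.5 -303.3  198.2] F [-0.7 -0.4 -0.7] w 0.04644654173588668 22.0
top [412.5 238.3] 34 [ 539.7 -298.    33. ] [ 539.7 -298.1   32.8]Traceback (most recent call last):
  File "<stdin>", line 5, in <module>
  File "m.py", line 6, in blob
    n,l,s,ce=cv2.connectedComponentsWithStats(m); k=1+np.argmax(s[1:,4])
                                                      ~~~~~~~~~^^^^^^^^^
    return _wrapfunc(a, 'argmax', axis=axis, out=out, **kwds)
    return bound(*args, **kwds)
ValueError: attempt to get argmax of an empty sequence
```

>>> step_arm(series=[0.7,-1.6,0,0,1.4,-3.2,0,0,1.5,-3.45,0,0,1.5,-3.45,0,0,1.5,-3.45,0,0,1.5,-3.45,0,0,1.5,-3.45,0,0,1.5,-3.45,0,0,1.5,-3.45,0,0,1.5,-3.45,0,0,1.5,-3.45,0,0,1.4,-3.2,0,0])

```text
t: 9.53
position: [542.8, 125.6, 216.6]
ee_rot: [0.98, 0.199, -0.002, -0.0]
contact_force: [0.5, -0.2, 0.6]
gripper_width: 0.1
grip_force: 0.0
```

>>> step_arm(series=[1.2,-2.8,0,0,0.9,-2.1,0,0,0.6,-1.2,0,0,0.2,-0.5,0,0,0,0,1,0,0,0,2,0,0,0,2,0,0,0,1,0,0,0,0,0,0,0,0,0,0,0,0,0])

```text
t: 10.45
position: [546.6, 194.5, 160.2]
ee_rot: [0.98, 0.198, 0.001, 0.0]
contact_force: [0.2, 0.2, -0.3]
gripper_width: -0.3
grip_force: 0.0
```

```bash
python3 d.py knob; python3 - <<'E'
from h import *
c=cap("scene"); cv2.imwrite("pics/crop3.png",cv2.resize(c["color"][100:280,340:520,::-1],None,fx=3,fy=3,interpolation=2))
E
```

```text
t 10.45 tool cm to tip contact [ 0.03 -0.04  3.02] tool x heading 22.8 tip [546.6 194.5 138.2] F [ 0.2  0.2 -0.3] w -0.28683801320436897 22.0
```

View pics/crop3.png

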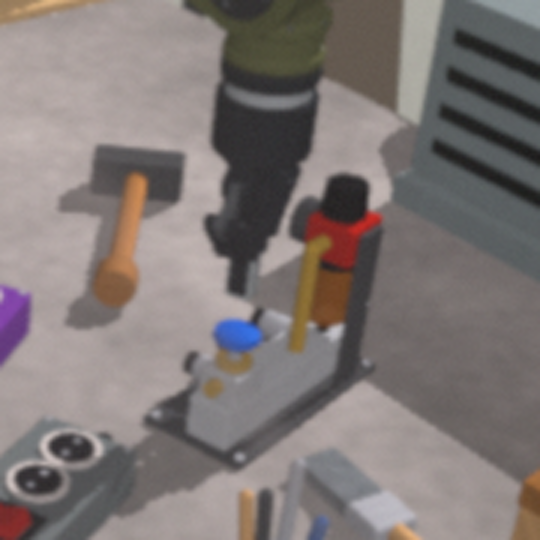

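Scene crop: the fingertips at (240,290) are directly above the blue knob at (237,333). The brass lever at (320,240) has to clear the gripper, so I'll check its position.

```bash
python3 - <<'E'
from h import *
c=cap("scene")
for u,v in((320,241),(315,255),(305,290),(298,340),(303,217),(345,185),(237,325),(237,333)): print(u,v,depth(c,340+u/3,100+v/3).round(0))
E
```

```text
320 241 [532. 298. 149.]
315 255 [538. 288. 142.]
305 290 [535. 286. 108.]
298 340 [537. 285.  59.]
303 217 [503. 305. 156.]
345 185 [524. 325. 190.]
237 325 [546. 201. 107.]
237 333 [555. 193. 107.]
```

>>> step_arm(series=[0,0,0.8,0,0,0,0.8,0,0,0,0.8,0,0,0,0.4,0,0,0,0.2,0,0,0,0.2,0,0,0,0.2,0,0,0,0.2,0,0,0,0.2,0,0,0,0.2,0,0,0,0,0,0,0,0,0])

```text
t: 11.55
position: [546.1, 195.1, 119.8]
ee_rot: [0.98, 0.198, 0.0, -0.0]
contact_force: [-3.4, 0.0, 6.4]
gripper_width: -0.2
grip_force: 3.0
```

```bash
python3 d.py knob
```

```text
t 11.55 tool cm to tip contact [ 0.06  0.03 -1.02] tool x heading 22.9 tip [546.1 195.1  97.8] F [-3.4  0.   6.4] w -0.15549417668162321 22.0
```

>>> step_arm(series=[0,0,0.1,0,0,0,0.1,0,0,0,0,0,0,0,0,0,0,0,0,0])

```text
t: 11.97
position: [546.3, 195.2, 119.6]
ee_rot: [0.98, 0.198, 0.0, -0.0]
contact_force: [-7.3, -3.4, 14.3]
gripper_width: 0.2
grip_force: 7.3
```

>>> step_arm(series=[0,0,-0.3,0,0,0,-1,0,0,0,-2,0,0,0,-3,0,0,0,-3,0,0,0,-1.5,0,0,0,0,0,0,0,0,0,0,0,0,0])

```text
t: 12.72
position: [545.4, 194.8, 223.8]
ee_rot: [0.98, 0.198, -0.001, 0.0]
contact_force: [0.1, -0.3, -0.6]
gripper_width: -0.2
grip_force: 0.0
```

```bash
python3 d.py knob; python3 - <<'E'
from m import *
c=cap("scene","pics/end.png")
p,q,m=blob(c,*B,(419,214),16); print("knob",p.round(1),[round(float(np.percentile([depth(c,u,v)[2] for v,u in np.argwhere(m)],k)),1) for k in(50,75,90)])
for k,col in(((231,308),G),((228,292),R)):
    p,q,_=blob(c,*col,k,14); print(p.round(1),q,plane(c,*p,33).round(1),depth(c,*p).round(1))
E
```

```text
t 12.7167 tool cm to tip contact [0.16 0.04 9.38] tool x heading 22.9 tip [545.4 194.8 201.8] F [ 0.1 -0.3 -0.6] w -0.1804485355349203 22.0
knob [418.7 214.7] [96.5, 97.5, 98.9]
[230.8 306.3] 53 [ 541.7 -300.5   33. ] [ 544.1 -301.4   35.4]
[227.4 290.8] 55 [ 493.5 -286.1   33. ] [ 493.4 -286.1   32.9]
```

View pics/end.png

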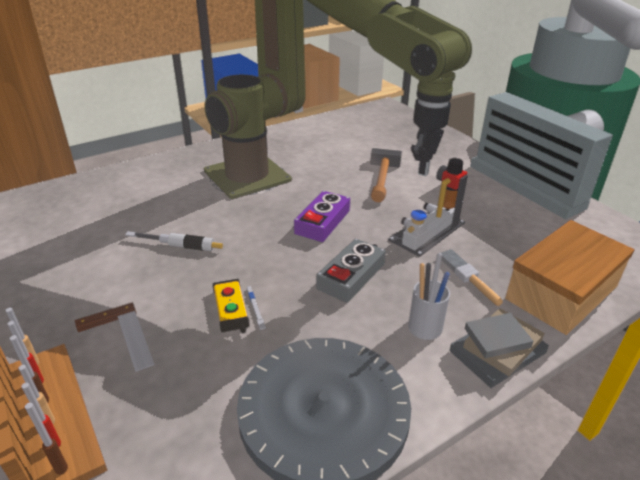

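The final picture shows the arm clear of everything at (425,165), the knob in at (419,215) with its top at 98 mm, the remote unmoved at (231,305) with both keys up, and the rocker on at (338,272).

```bash
python3 -c "from bench import finish_job; print(finish_job())"
```

```text
the job is handed in; nothing more can be done
None
```

I handed the job in at about 13 s of robot time: the rocker measured on, the green key was pressed to its stop and came back up, the air knob measured fully in, and the remote and red key were left undisturbed (the judge's verdict was not shown).

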